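# Change to the next calibration slide in the sprung slide holder

### The arm

A 6-joint arm with a two-finger parallel gripper is mounted at the origin on a cart in front of the work surface, level with it; the furniture and walls round the work are solid. World frame = base frame: x ahead of the robot, y to its left, z up, the work surface at z = 0. Lengths are in m, angles in rad, forces in N, time in s.
With the tool pointing down it reaches from about 0.3 to 1 m from the base axis. Payload 5.1 kg.
Tool frame: the origin (TCP) lies between the finger pads; the fingertips stand 25 mm ahead of it and the grasp point (between the pads) lies 6 mm ahead of it; z points along the fingers, y is the direction in which the jaws open and shut (so a half turn about z gives the same grasp; the last joint's range is limited). The gripper opens to 95 mm and grips with 3 to 60 N. Pads are 20 mm wide; open, the fingers measure 119 mm over their backs; the gripper's body (75 mm by 180 mm) begins 59 mm behind the grasp point.
Start: joints at [-1.218, 0.124, 1.65, -0, 1.367, -0.083], TCP at [0.274, -0.589, 0.24] pointing down, gripper open.
Joint ranges: [-2.61, 2.61], [-1.02, 2.33], [0.03, 2.71], [-1.35, 4.49], [0.32, 2.68], [-2.91, 2.91]. Speed limits (rad/s): [2.57, 2.57, 3.14, 3.14, 3.14, 3.14].

### API

Orientations are given as a rotation vector (axis times angle).
In Python, from cell import ctrl gives the robot as it stands. The module is installed in compiled form; this text tells all that it offers.
- The arm moves only by the tool servo_tool, never from a script. Its argument "targets" is a list of rows, each a list of 3 entries, a list of its own where there are three numbers: the turn, a rotation vector about the world's x, y, z in degrees, then the shift along the world's x, y, z in m, then the closure, from 0 (fully open) to 1 (shut). In form: [[[ax, ay, az], [x, y, z], grip], ...]. A call has 1 to 5 rows; each row is the pose to reach, as a shift and turn from the pose measured when the call began; what a row does not reach only later rows make up. A row lasts 1/8 s, in which the tool goes at most 62.5 mm and 10.7 degrees, less where a joint would pass 70% of its speed; a pose out of reach is approached as far as the arm can. A call with a gripper value outside its range is refused whole. The fingers move at their own pace and stop on an object; "squeeze" is the grip in N (left out, the last holds). Time passes only in rows, so rows that repeat a pose let the fingers close. It gives the time, the measured TCP pose, the force and the opening at its end, in the units of the state.
- ctrl.observe(): the state, without advancing time (a new reading comes with each control period).
- ctrl.read_camera(name): name is "side" or "top" or "wrist"; returns a dict with "frame" (420x560x3 uint8, red, green, blue), "camera_matrix" (3x3 intrinsics, pixels), "R" (3x3) and "t" (3): a world point X has camera coordinates R X + t; the wrist camera has in their place "mount" (4x4, takes a point from camera to tool coordinates, whose origin is the TCP and whose axes are the flange's). Camera axes: x right, y down, z forward; pixel columns grow to the right and rows downward; lengths in m; the calibration is good to about 2 mm. A picture is of the moment at which its call begins: read the wrist's pose just before it. There is no depth.
- ctrl.job_done(): hands the job in, once; it reports no verdict.
The state is a dict: "clock": time; "joint_pos": joint angles; "joint_vel": joint speeds; "effort": joint torques, N m; "eef_pos": TCP position; "eef_rot": TCP orientation; "contact_force": force on the tool from outside, world axes, zero at the start; "ft_torque": the same for the moment, N m; "gripper_width": finger opening in m.
Only numpy, scipy, OpenCV 4.12 (cv2) and the standard library are available. Lean on these libraries where they do the work, as an engineer would, in place of code of your own. Each camera call takes 0.05 s, during which the arm holds its last target. There are 200 camera calls.

### The job

The calibration slides are used in the order green, blue, red, then green again. Take the slide that is now in the sprung holder and lay it in the empty nest of the tray; only then load the slide that comes next in that order, drawing the sprung arm back and letting it go so that it presses the slide square and flush against the fixed edge. The slides are glass, so set them down instead of dropping them; leave the third slide in its nest and do not disturb the gauge block, the V block and the roll of tape near by.

Things in the scene. Friction and masses are not known exactly. Their poses are not given: they have to be found in the camera images.
- green_c (a point): centre (half-way up) of the green slide: a glass scale in a rigid aluminium frame, 80 x 30 x 10 mm, both 18 mm ends green; about 90 g; x along its 80 mm length, z up; the same either way round. Grasp it across its 30 mm width, at the middle of its length. Lying in the bed or a nest its centre is 23 mm above the work surface.
- blue_c (a point): centre (half-way up) of the blue slide: a glass scale in a rigid aluminium frame, 80 x 30 x 10 mm, both 18 mm ends blue; about 90 g; x along its 80 mm length, z up; the same either way round. Grasp it across its 30 mm width, at the middle of its length. Lying in the bed or a nest its centre is 23 mm above the work surface.
- red_c (a point): centre (half-way up) of the red slide: a glass scale in a rigid aluminium frame, 80 x 30 x 10 mm, both 18 mm ends red; about 90 g; x along its 80 mm length, z up; the same either way round. Grasp it across its 30 mm width, at the middle of its length. Lying in the bed or a nest its centre is 23 mm above the work surface.
- holder: slide holder, fixed: aluminium plate 128 x 120 x 6 mm; on it the bed, two white blocks 18 x 30 mm with tops 18 mm above the work surface, 22 to 40 mm either side of the middle in x (the slide's long sides are free for fingers). Dark fixed edge, 46 mm long, face at x = +40 mm, top 24 mm above the work surface. Origin on the work surface under bed_c, same axes.
- bed_c (a point): where the centre of a slide is when it lies on the bed flush against the fixed edge, 23 mm above the work surface; x along the slide towards the fixed edge, y along that edge, z up. One-handed loading: slide held above the edge, its near end pushes the arm back (-x) until the far end clears the edge, then lower it and let go; the arm pushes it home.
- clip_tip (a point): centre of the top of the black upright roller on the end of the sprung curved steel arm, 36 mm above the work surface; roller 10 mm in diameter, from 12 to 36 mm up. Roller centre at x = -45 mm from bed_c on a seated slide, about -37 mm with no slide. The arm's pivot is at x = -62, y = +48 mm from bed_c.
- clip_arm (a joint): swing of the sprung arm (rad): 0 = at rest with no slide, about 0.16 = on a seated slide; grows as it is drawn back, up to 0.75; 1 mm at the tip is about 0.02 rad. It presses with 2.5 N on a seated slide, 4 N when 8 mm further back, and is damped.
- beam_front (a point): a point on the lower front edge of the solid yellow beam behind the work; the beam's front face is at this x, runs along y from about -0.62 to +0.32 m (its legs at the ends) and from 228 to 351 mm above the work surface: keep wrist and gripper on the robot's side of it, when swinging across too
- tray: grey tray, fixed, 106 x 190 x 24 mm, three equal nests 60 mm apart in y. A nest: two end blocks 18 mm high on the 6 mm plate, with lips 6 mm higher at both ends and beside the outer 17 mm of each end, 3 mm clear of the slide; the middle 50 mm of both long sides is open for fingers. One nest is empty at the start (a white paper card lies in it). Origin under its centre.
- nest_1 (a point): centre of a slide lying in nest 1 of the tray, 23 mm above the work surface (nest floor 18 mm); x along the nest's length, z up
- nest_2 (a point): centre of a slide lying in nest 2 of the tray, 23 mm above the work surface (nest floor 18 mm); x along the nest's length, z up
- nest_3 (a point): centre of a slide lying in nest 3 of the tray, 23 mm above the work surface (nest floor 18 mm); x along the nest's length, z up
- gauge_block_c (a point): centre of a loose steel gauge block standing between the holder and the tray, 9 x 30 x 35 mm; not to be disturbed
- vee_c (a point): centre of a loose steel block with a V groove on top, 50 x 36 x 34 mm, to the right; not to be disturbed
- tape_c (a point): centre of a loose roll of orange tape lying flat to the left, 58 mm in diameter, 10 mm high; not to be disturbed
- slide_green: the green slide itself; origin at the centre of its underside, axes as point green_c
- slide_blue: the blue slide itself; origin at the centre of its underside, axes as point blue_c
- slide_red: the red slide itself; origin at the centre of its underside, axes as point red_c

How it is judged:
On the way, in this order (a step that is already met when the one before it is completed fails the run):
1. the slide that was in the holder lies in the empty nest of the tray (((distance of green_c from where it was at the start of the episode above 0.05 m and ((distance between green_c and nest_1 below 0.007 m or distance between green_c and nest_2 below 0.007 m or distance between green_c and nest_3 below 0.007 m) and angle between green_c's own z axis and vertical below 0.04 rad)) or (distance of blue_c from where it was at the start of the episode above 0.05 m and ((distance between blue_c and nest_1 below 0.007 m or distance between blue_c and nest_2 below 0.007 m or distance between blue_c and nest_3 below 0.007 m) and angle between blue_c's own z axis and vertical below 0.04 rad)) or (distance of red_c from where it was at the start of the episode above 0.05 m and ((distance between red_c and nest_1 below 0.007 m or distance between red_c and nest_2 below 0.007 m or distance between red_c and nest_3 below 0.007 m) and angle between red_c's own z axis and vertical below 0.04 rad)))), for 0.2 s.
2. the next slide lies in the holder, pressed against the fixed edge by the sprung arm (((distance of green_c from where it was at the start of the episode above 0.05 m and (x of green_c in the frame of bed_c between -0.0025 and 0.0025 m and y of green_c in the frame of bed_c between -0.008 and 0.008 m and z of green_c in the frame of bed_c between -0.003 and 0.003 m and angle between the x axis of green_c and the x axis of bed_c, either way round below 0.08 rad and angle between green_c's own z axis and vertical below 0.04 rad and value of joint clip_arm between 0.1 and 0.22 rad)) or (distance of blue_c from where it was at the start of the episode above 0.05 m and (x of blue_c in the frame of bed_c between -0.0025 and 0.0025 m and y of blue_c in the frame of bed_c between -0.008 and 0.008 m and z of blue_c in the frame of bed_c between -0.003 and 0.003 m and angle between the x axis of blue_c and the x axis of bed_c, either way round below 0.08 rad and angle between blue_c's own z axis and vertical below 0.04 rad and value of joint clip_arm between 0.1 and 0.22 rad)) or (distance of red_c from where it was at the start of the episode above 0.05 m and (x of red_c in the frame of bed_c between -0.0025 and 0.0025 m and y of red_c in the frame of bed_c between -0.008 and 0.008 m and z of red_c in the frame of bed_c between -0.003 and 0.003 m and angle between the x axis of red_c and the x axis of bed_c, either way round below 0.08 rad and angle between red_c's own z axis and vertical below 0.04 rad and value of joint clip_arm between 0.1 and 0.22 rad)))), for 0.2 s.
At the end, for the whole second after the job is handed in: Next slide in order flat on the bed, within 2.5 mm of flush with the fixed edge, 8 mm of mid-line, square to 0.08 rad, arm resting on it; the slide that was there flat in a nest (centre within 7 mm); third slide in its nest, moved under 10 mm; all at rest ((((x of blue_c in the frame of bed_c between -0.0025 and 0.0025 m and y of blue_c in the frame of bed_c between -0.008 and 0.008 m and z of blue_c in the frame of bed_c between -0.003 and 0.003 m and angle between the x axis of blue_c and the x axis of bed_c, either way round below 0.08 rad and angle between blue_c's own z axis and vertical below 0.04 rad and value of joint clip_arm between 0.1 and 0.22 rad) and distance of each of blue_c, green_c from where it was at the start of the episode above 0.05 m and ((distance between green_c and nest_1 below 0.007 m or distance between green_c and nest_2 below 0.007 m or distance between green_c and nest_3 below 0.007 m) and angle between green_c's own z axis and vertical below 0.04 rad) and distance of red_c from where it was at the start of the episode below 0.01 m and ((distance between red_c and nest_1 below 0.007 m or distance between red_c and nest_2 below 0.007 m or distance between red_c and nest_3 below 0.007 m) and angle between red_c's own z axis and vertical below 0.04 rad)) or ((x of red_c in the frame of bed_c between -0.0025 and 0.0025 m and y of red_c in the frame of bed_c between -0.008 and 0.008 m and z of red_c in the frame of bed_c between -0.003 and 0.003 m and angle between the x axis of red_c and the x axis of bed_c, either way round below 0.08 rad and angle between red_c's own z axis and vertical below 0.04 rad and value of joint clip_arm between 0.1 and 0.22 rad) and distance of each of red_c, blue_c from where it was at the start of the episode above 0.05 m and ((distance between blue_c and nest_1 below 0.007 m or distance between blue_c and nest_2 below 0.007 m or distance between blue_c and nest_3 below 0.007 m) and angle between blue_c's own z axis and vertical below 0.04 rad) and distance of green_c from where it was at the start of the episode below 0.01 m and ((distance between green_c and nest_1 below 0.007 m or distance between green_c and nest_2 below 0.007 m or distance between green_c and nest_3 below 0.007 m) and angle between green_c's own z axis and vertical below 0.04 rad)) or ((x of green_c in the frame of bed_c between -0.0025 and 0.0025 m and y of green_c in the frame of bed_c between -0.008 and 0.008 m and z of green_c in the frame of bed_c between -0.003 and 0.003 m and angle between the x axis of green_c and the x axis of bed_c, either way round below 0.08 rad and angle between green_c's own z axis and vertical below 0.04 rad and value of joint clip_arm between 0.1 and 0.22 rad) and distance of each of green_c, red_c from where it was at the start of the episode above 0.05 m and ((distance between red_c and nest_1 below 0.007 m or distance between red_c and nest_2 below 0.007 m or distance between red_c and nest_3 below 0.007 m) and angle between red_c's own z axis and vertical below 0.04 rad) and distance of blue_c from where it was at the start of the episode below 0.01 m and ((distance between blue_c and nest_1 below 0.007 m or distance between blue_c and nest_2 below 0.007 m or distance between blue_c and nest_3 below 0.007 m) and angle between blue_c's own z axis and vertical below 0.04 rad))) and linear speed of each of slide_green, slide_blue, slide_red below 0.02 m/s); the robot touches nothing.
It fails at once if the gauge block is disturbed (moved by more than 15 mm) (distance of gauge_block_c from where it was at the start of the episode above 0.015 m).
It fails at once if the V block is disturbed (moved by more than 15 mm) (distance of vee_c from where it was at the start of the episode above 0.015 m).
It fails at once if the roll of tape is disturbed (moved by more than 15 mm) (distance of tape_c from where it was at the start of the episode above 0.015 m).
It fails at once if a slide is dropped (moves faster than 0.5 m/s out of the fingers) ((linear speed of slide_green above 0.5 m/s and contact force between slide_green and the fingers below 0.02 N) or (linear speed of slide_blue above 0.5 m/s and contact force between slide_blue and the fingers below 0.02 N) or (linear speed of slide_red above 0.5 m/s and contact force between slide_red and the fingers below 0.02 N)).
It also fails if it takes over 54 s, if anything falls off the work surface, if the arm or the gripper's body presses on something with over 40 N, if the wrist force passes 120 N, or if a joint passes its speed limit or range.

## Working session

There is one attempt and no reset: what is moved stays moved. The work goes in short steps, Python scripts to look and compute and a tool call to move; the robot and the scene stay as the last step left them, time stands still between calls to the robot, and variables do not carry over. Pictures are saved under pics/ and viewed, about 8 in all and at most 12, crops included, and the job is handed in when it is done.

Besides the shell and the picture viewer there is one more tool, called after ">>>" as name([rows], argument=value, ...), one row to a line, values as JSON. servo_tool: Moves the arm, as the interface text tells. Its arguments: {"type":"object","properties":{"targets":{"type":"array","items":{"type":"array"}},"squeeze":{"type":"number"}},"required":["targets"]}

```bash
mkdir -p pics; cat > h.py <<'E'
import numpy as np, cv2
from cell import ctrl
from scipy.spatial.transform import Rotation as Rn
def cam(n):
    s=ctrl.observe(); c=ctrl.read_camera(n)
    K=np.array(c["camera_matrix"])
    if n=="wrist":
        M=np.array(c["mount"]); T=np.eye(4); T[:3,:3]=Rn.from_rotvec(s["eef_rot"]).as_matrix(); T[:3,3]=s["eef_pos"]
        W=T@M; R=W[:3,:3].T; t=-R@W[:3,3]
    else: R=np.array(c["R"]); t=np.array(c["t"])
    return c["frame"],K,R,t
def save(f,n): cv2.imwrite("pics/"+n,cv2.cvtColor(f,cv2.COLOR_RGB2BGR))
def ray(u,v,K,R,t,z):
    C=-R.T@t; d=R.T@np.linalg.solve(K,[u,v,1.]); return C+d*(z-C[2])/d[2]
def proj(X,K,R,t):
    p=K@(R@np.asarray(X,float)+t); return p[:2]/p[2]
E
python3 - <<'E'
from h import *
s=ctrl.observe(); print({k:np.round(v,3) for k,v in s.items()})
for n in("top","side"):
    f,K,R,t=cam(n); save(f,n+"0.png"); print(n,K.round(1).tolist(),(-R.T@t).round(3),R.round(3).tolist())
    np.savez(n+"0.npz",f=f,K=K,R=R,t=t)
E
```

```text
{'clock': np.float64(0.0), 'joint_pos': array([-1.218,  0.125,  1.652, -0.   ,  1.367, -0.083]), 'joint_vel': array([-0.001, -0.   , -0.001,  0.   ,  0.002,  0.002]), 'effort': array([-2.0000e-03, -4.1761e+01, -3.5994e+01,  7.7000e-02,  4.9000e-02,
       -0.0000e+00]), 'eef_pos': array([ 0.274, -0.589,  0.238]), 'eef_rot': array([-3.065, -0.679,  0.   ]), 'contact_force': array([-0.076,  0.168,  0.377]), 'ft_torque': array([0.01 , 0.021, 0.018]), 'gripper_width': np.float64(0.095)}
top [[398.7, 0.0, 274.6], [0.0, 398.7, 209.1], [0.0, 0.0, 1.0]] [0.323 0.123 1.125] [[0.029, -0.999, 0.02], [-0.983, -0.032, -0.18], [0.18, -0.015, -0.983]]
side [[456.3, 0.0, 279.4], [0.0, 456.3, 217.9], [0.0, 0.0, 1.0]] [-0.586 -0.382  0.735] [[0.414, -0.91, -0.001], [-0.388, -0.175, -0.905], [0.824, 0.375, -0.425]]
```

View pics/top0.png

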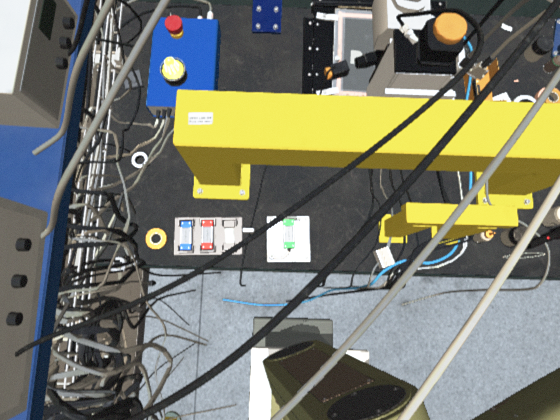

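View pics/side0.png

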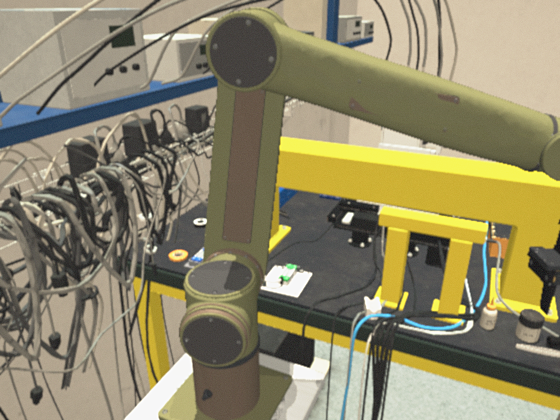

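The top view shows green in the holder at about (289,233). The tray has blue at (185,235) and red at (207,235), with the white card in the nest at (231,235). The tape is at (156,238) and the gauge block at about (248,230). In the side view most of the work is hidden by the arm. Blue is the next slide.

```bash
python3 - <<'E'
from h import *
d=np.load("top0.npz"); K,R,t=d["K"],d["R"],d["t"]
for n,u,v,z in[("green",289,233,.028),("blue",185,235,.028),("red",207,235,.028),("nest",231,235,.018),("plate tl",267,217,.006),("plate tr",310,217,.006),("plate bl",267,262,.006),("plate br",310,262,.006),("gauge",248,230,.035),("tape",156,238,.01),("vee",386,258,.034),("beam",248,190,.0),("beamlow",245,152,.228)]: print(n,ray(u,v,K,R,t,z).round(3))
f=d["f"][200:275,140:400]; save(cv2.resize(f,None,fx=3,fy=3,interpolation=cv2.INTER_CUBIC),"topc.png")
print(np.round(ctrl.read_camera("wrist")["mount"],3))
E
```

```text
green [0.458 0.065 0.028]
blue [0.444 0.351 0.028]
red [0.445 0.29  0.028]
nest [0.449 0.225 0.018]
plate tl [0.505 0.127 0.006]
plate tr [0.509 0.005 0.006]
plate bl [0.378 0.123 0.006]
plate br [0.381 0.003 0.006]
gauge [0.462 0.178 0.035]
tape [0.435 0.434 0.01 ]
vee [ 0.397 -0.202  0.034]
beam [0.583 0.184 0.   ]
beamlow [0.621 0.183 0.228]
[[-0.    -0.971 -0.24   0.067]
 [ 1.    -0.    -0.    -0.   ]
 [ 0.    -0.24   0.971 -0.146]
 [ 0.     0.     0.     1.   ]]
```

View pics/topc.png

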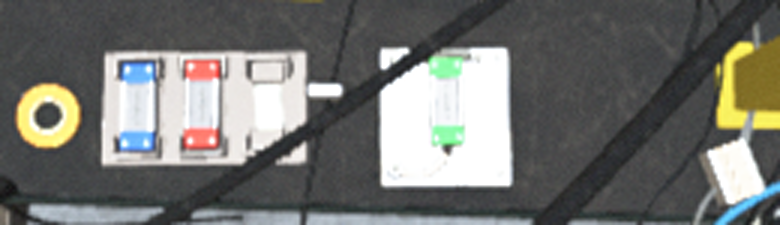

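The fixed edge is on the far (+x) side and the roller is nearest the robot, so bed x is roughly world +x with about 2° of yaw. I'll go over for a close look, keeping clear of the yellow bracket.

>>> servo_tool([
  [[0, 0, -5], [0, 0.06, 0], 0],
  [[0, 0, -10], [0, 0.12, 0], 0],
  [[0, 0, -15], [0, 0.18, 0], 0],
  [[0, 0, -20], [0, 0.24, 0], 0],
  [[0, 0, -23], [0, 0.3, 0], 0],
])

```text
clock: 0.78
eef_pos: [0.2738, -0.2869, 0.2383]
eef_rot: [-3.139, -0.05, -0.0]
contact_force: [0.8, 0.5, 0.1]
gripper_width: 0.0952
```

>>> servo_tool([
  [[0, 0, 0], [0.01, 0.06, 0], 0],
  [[0, 0, 0], [0.03, 0.12, 0], 0],
  [[0, 0, 0], [0.06, 0.18, 0], 0],
  [[0, 0, 0], [0.09, 0.23, 0], 0],
  [[0, 0, 0], [0.12, 0.28, 0], 0],
])

```text
clock: 1.4
eef_pos: [0.3943, -0.0047, 0.2385]
eef_rot: [-3.14, -0.051, -0.003]
contact_force: [2.3, -0.4, 0.1]
gripper_width: 0.0952
```

>>> servo_tool([
  [[0, 0, 0], [0.03, 0.06, 0], 0],
  [[0, 0, 0], [0.03, 0.1, 0], 0],
  [[0, 0, 0], [0.03, 0.1, 0], 0],
  [[0, 0, 0], [0.03, 0.1, 0], 0],
])

```text
clock: 1.9
eef_pos: [0.424, 0.0949, 0.2382]
eef_rot: [-3.14, -0.052, -0.002]
contact_force: [0.2, -0.1, -0.4]
gripper_width: 0.0952
```

```bash
python3 - <<'E'
from h import *
s=ctrl.observe(); print(s["clock"],s["eef_pos"].round(4),s["eef_rot"].round(4),s["contact_force"].round(2))
f,K,R,t=cam("wrist"); save(f,"w1.png"); np.savez("w1.npz",f=f,K=K,R=R,t=t); print(K.round(1).tolist())
E
```

```text
1.9 [0.424  0.0949 0.2382] [-3.1402e+00 -5.1600e-02 -1.6000e-03] [ 0.21 -0.12 -0.43]
[[298.6, 0.0, 276.5], [0.0, 298.6, 210.4], [0.0, 0.0, 1.0]]
```

View pics/w1.png

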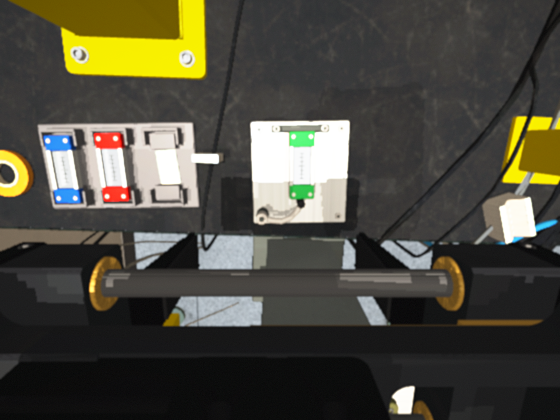

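The wrist view shows the whole work. Green is at about (301,165) with the fixed edge above it and the roller at (301,203). Red is at (112,167), blue at (62,170), the empty nest at (167,166) and the gauge block at (205,158).

```bash
cat >> h.py <<'E'
HS={"green":(45,75),"blue":(98,125),"red":(-8,8)}
def slide(c,F,z=.028,roi=None):
    f,K,R,t=F; h=cv2.cvtColor(f,cv2.COLOR_RGB2HSV).astype(int); H=h[...,0].copy()
    if c=="red": H[H>90]-=180
    lo,hi=HS[c]; m=((H>=lo)&(H<=hi)&(h[...,1]>110)&(h[...,2]>60)).astype(np.uint8)
    m[230:]=0
    if roi: k=np.zeros_like(m); a,b,x,y=roi; k[b:y,a:x]=1; m*=k
    n,L,S,C=cv2.connectedComponentsWithStats(m)
    i=sorted(range(1,n),key=lambda i:-S[i,4])[:2]
    P=sorted([ray(*C[j],K,R,t,z) for j in i],key=lambda p:-p[0])
    d=P[0]-P[1]; return (P[0]+P[1])/2,np.hypot(*d[:2]),np.degrees(np.arctan2(d[1],d[0])),[S[j].tolist() for j in i]
E
python3 - <<'E'
from h import *
d=np.load("w1.npz");F=[d[k] for k in"fKRt"]
for c in HS:
    p,l,a,S=slide(c,F); print(c,p.round(4),"sep",l.round(4),"yaw",a.round(2),S)
K,R,t=F[1:]
for n,u,v,z in[("nest card/blk",167,167,.018),("plate tl",251,122,.006),("tr",349,122,.006),("bl",251,223,.006),("br",347,223,.006),("gauge l",192,158,.035),("gauge r",219,159,.035),("roller",301,203,.036)]: print(n,ray(u,v,K,R,t,z).round(4))
f=F[0][100:240,20:370]; save(cv2.resize(f,None,fx=2.25,fy=2.25,interpolation=cv2.INTER_CUBIC),"w1c.png")
E
```

```text
green [0.4593 0.0674 0.028 ] sep 0.0621 yaw 2.8 [[289, 131, 26, 16, 317], [290, 185, 24, 15, 284]]
blue [0.4451 0.3501 0.028 ] sep 0.0621 yaw 2.43 [[43, 135, 33, 16, 392], [54, 188, 29, 16, 349]]
red [0.4496 0.2912 0.028 ] sep 0.0629 yaw 2.6 [[93, 132, 32, 17, 437], [102, 186, 29, 16, 394]]
nest card/blk [0.451  0.2301 0.018 ]
plate tl [0.5076 0.1293 0.006 ]
tr [0.5114 0.0103 0.006 ]
bl [0.3797 0.1278 0.006 ]
br [0.3839 0.0014 0.006 ]
gauge l [0.4642 0.1945 0.035 ]
gauge r [0.464  0.1634 0.035 ]
roller [0.4154 0.066  0.036 ]
```

View pics/w1c.png

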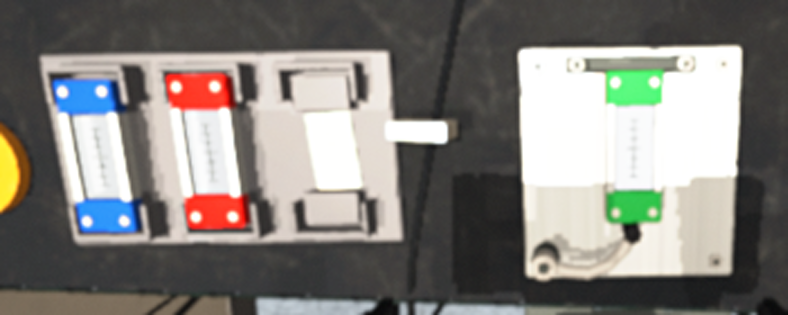

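The measurements agree: 62 mm between ends, about 2.5° yaw, and the empty nest near (0.451, 0.231). Open fingers would be tight beside the gauge block at the nest. So I'll grasp green 6 mm towards −x and only open partly there.

>>> servo_tool([
  [[0, 0, 0.6], [0.015, -0.015, -0.05], 0.5],
  [[0, 0, 0.6], [0.029, -0.028, -0.1], 0.5],
  [[0, 0, 0.6], [0.029, -0.028, -0.14], 0.5],
  [[0, 0, 0.6], [0.029, -0.028, -0.14], 0.5],
  [[0, 0, 0.6], [0.029, -0.028, -0.14], 0.5],
], squeeze=15)

```text
clock: 2.58
eef_pos: [0.4542, 0.0657, 0.1]
eef_rot: [-3.14, -0.064, -0.006]
contact_force: [-0.2, 0.2, -0.3]
gripper_width: 0.0509
```

```bash
python3 - <<'E'
from h import *
s=ctrl.observe(); print(s["clock"],s["eef_pos"].round(4),s["eef_rot"].round(4),s["contact_force"].round(2))
f,K,R,t=cam("wrist"); save(f,"w2.png"); print(slide("green",(f,K,R,t)))
E
```

```text
2.575 [0.4542 0.0657 0.1   ] [-3.1399 -0.0637 -0.0062] [-0.17  0.19 -0.32]Traceback (most recent call last):
  File "<stdin>", line 3, in <module>
  File "h.py", line 27, in slide
    d=P[0]-P[1]; return (P[0]+P[1])/2,np.hypot(*d[:2]),np.degrees(np.arctan2(d[1],d[0])),[S[j].tolist() for j in i]
           ~^^^
IndexError: list index out of range
```

View pics/w2.png

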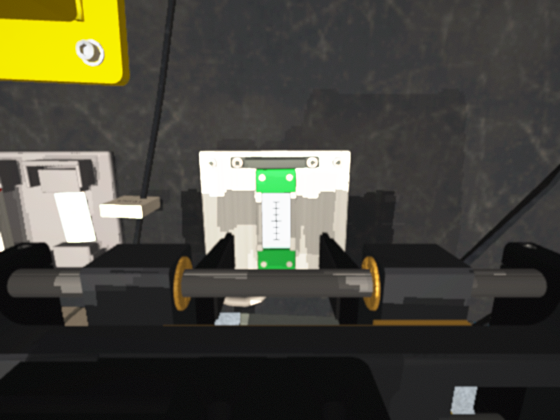

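Green lies centred between the fingers: the far end is at (276,181) and the fingers are symmetric about column 276. The far end ray puts its centre at x≈0.459. Descending to grasp.

>>> servo_tool([
  [[0, 0, 0], [-0.002, 0, -0.03], 0.5],
  [[0, 0, 0], [-0.002, 0, -0.05], 0.5],
  [[0, 0, 0], [-0.002, 0, -0.064], 0.5],
  [[0, 0, 0], [-0.002, 0, -0.064], 0.5],
  [[0, 0, 0], [-0.002, 0, -0.064], 0.7],
])

```text
clock: 3.25
eef_pos: [0.4538, 0.066, 0.038]
eef_rot: [-3.14, -0.065, -0.012]
contact_force: [-0.4, -0.2, -0.1]
gripper_width: 0.042
```

>>> servo_tool([
  [[0, 0, 0], [0, 0, 0], 0.8],
  [[0, 0, 0], [0, 0, 0], 0.9],
  [[0, 0, 0], [0, 0, 0], 0.9],
  [[0, 0, 0], [0, 0, 0], 0.9],
], squeeze=15)

```text
clock: 3.75
eef_pos: [0.4547, 0.0661, 0.0391]
eef_rot: [-3.14, -0.064, -0.015]
contact_force: [-0.3, 0.6, 6.9]
gripper_width: 0.0299
```

>>> servo_tool([
  [[0, 0, 0], [0, 0, 0.012], 0.9],
  [[0, 0, 0], [0, 0, 0.024], 0.9],
  [[0, 0, 0], [0, 0, 0.04], 0.9],
  [[0, 0, 0], [0, 0, 0.06], 0.9],
  [[0, 0, 0], [0, 0, 0.07], 0.9],
])

```text
clock: 4.38
eef_pos: [0.4552, 0.0661, 0.1109]
eef_rot: [-3.14, -0.065, -0.018]
contact_force: [0.2, -1.5, -1.1]
gripper_width: 0.0299
```

```bash
python3 - <<'E'
from h import *
s=ctrl.observe(); print(s["clock"],s["eef_pos"].round(4),s["eef_rot"].round(4),s["contact_force"].round(2),s["gripper_width"])
f,K,R,t=cam("wrist"); save(f,"w3.png")
E
```

```text
4.375 [0.4552 0.0661 0.1109] [-3.1396 -0.0646 -0.0183] [ 0.23 -1.46 -1.15] 0.02990417299140979
```

View pics/w3.png

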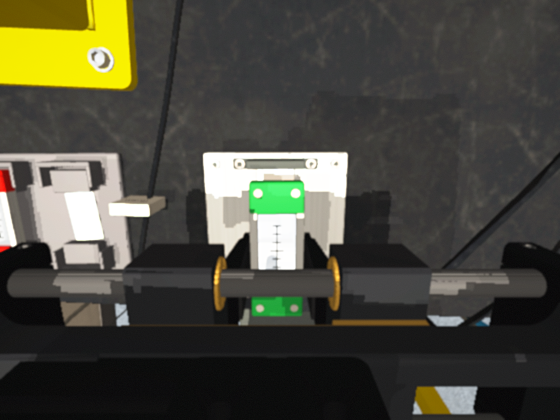

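Green is held cleanly: its far end is at (277,196), which puts the slide centre about 5 mm ahead of the TCP. Next I'll move near the empty nest and measure it from close by.

>>> servo_tool([
  [[0, 0, 0], [-0.01, 0.03, 0.02], 0.9],
  [[0, 0, 0], [-0.02, 0.07, 0.03], 0.9],
  [[0, 0, 0], [-0.025, 0.11, 0.03], 0.9],
  [[0, 0, 0], [-0.025, 0.144, 0.03], 0.9],
  [[0, 0, 0], [-0.025, 0.144, 0.03], 0.9],
])

```text
clock: 5.05
eef_pos: [0.4302, 0.2115, 0.1415]
eef_rot: [-3.14, -0.07, -0.019]
contact_force: [0.7, -0.5, -2.3]
gripper_width: 0.03
```

>>> servo_tool([
  [[0, 0, 0], [0, 0, 0], 0.9],
  [[0, 0, 0], [0, 0, 0], 0.9],
])

```text
clock: 5.3
eef_pos: [0.4301, 0.2107, 0.1411]
eef_rot: [-3.14, -0.068, -0.018]
contact_force: [0.4, -0.3, -1.2]
gripper_width: 0.0298
```

```bash
python3 - <<'E'
from h import *
s=ctrl.observe(); print(s["clock"],s["eef_pos"].round(4),s["eef_rot"].round(4),s["contact_force"].round(2),s["gripper_width"])
F=cam("wrist"); f,K,R,t=F; np.savez("w4.npz",f=f,K=K,R=R,t=t)
c=f[110:260,120:400]; save(cv2.resize(c,None,fx=2.8,fy=2.8,interpolation=cv2.INTER_CUBIC),"w4.png")
print(slide("red",F)); print(slide("blue",F))
for X in [(.4513,.2308,.018),(.4513+.043,.2308+.0019,.024)]: print(proj(X,K,R,t))
E
```

```text
5.3 [0.4301 0.2107 0.1411] [-3.1402 -0.0682 -0.0181] [ 0.41 -0.26 -1.25] 0.029780403841874394
(array([0.45068805, 0.29220066, 0.028     ]), np.float64(0.06005101854990284), np.float64(2.5622546842213607), [[164, 143, 39, 23, 741], [170, 214, 37, 16, 511]])
(array([0.44664182, 0.35124352, 0.028     ]), np.float64(0.059320558380327446), np.float64(2.386722956677425), [[95, 145, 39, 23, 692], [105, 216, 36, 14, 419]])
[256.10282673 189.0452287 ]
[254.79632721 140.63808191]
```

View pics/w4.png

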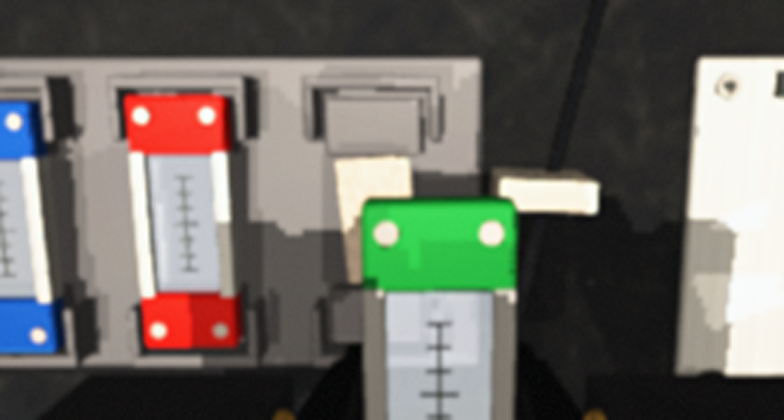

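```bash
python3 - <<'E'
from h import *
d=np.load("w4.npz");F=[d[k] for k in"fKRt"]; K,R,t=F[1:]
cr=lambda x,y:(x/2.8+120,y/2.8+110)
print("block c",ray(*cr(373,126),K,R,t,.018).round(4)); 
for x,y in[(325,96),(422,96),(327,155),(422,155)]: print(ray(*cr(x,y),K,R,t,.018).round(4))
print("red far end c",ray(*cr(178,123),K,R,t,.028).round(4),"blue far",ray(114.5,156.5,K,R,t,.028).round(4))
print("gauge top",[ray(*cr(x,y),K,R,t,.035).round(4) for x,y in[(499,178),(598,182),(499,212),(598,214)]])
# held slide: far-end top edge and corners in tool frame
s_c=-R.T@t
for x,y in[(362,200),(516,200),(387,233),(491,233)]:
  print("held",(ray(*cr(x,y),K,R,t,.1411-.0111)-np.array([.4301,.2107,0])).round(4))
E
```

```text
block c [0.4818 0.2342 0.018 ]
[0.4904 0.2496 0.018 ]
[0.4917 0.219  0.018 ]
[0.472  0.2487 0.018 ]
[0.4733 0.2183 0.018 ]
red far end c [0.4806 0.293  0.028 ] blue far [0.4759 0.3523 0.028 ]
gauge top [array([0.4688, 0.1945, 0.035 ]), array([0.4689, 0.1646, 0.035 ]), array([0.4585, 0.1939, 0.035 ]), array([0.4592, 0.1637, 0.035 ])]
held [0.0434 0.0168 0.13  ]
held [ 0.0447 -0.0124  0.13  ]
held [0.0373 0.0119 0.13  ]
held [ 0.0382 -0.008   0.13  ]
```

>>> servo_tool([
  [[0, 0, 0], [0.008, 0.01, 0], 0.9],
  [[0, 0, 0], [0.017, 0.0213, 0], 0.9],
  [[0, 0, 0], [0.017, 0.0213, -0.03], 0.9],
  [[0, 0, 0], [0.017, 0.0213, -0.06], 0.9],
  [[0, 0, 0], [0.017, 0.0213, -0.076], 0.9],
])

```text
clock: 5.98
eef_pos: [0.4468, 0.2322, 0.0635]
eef_rot: [3.141, 0.068, 0.015]
contact_force: [0.0, 0.4, -0.8]
gripper_width: 0.0297
```

>>> servo_tool([
  [[0, 0, 0], [0, 0, 0], 0.9],
  [[0, 0, 0], [0, 0, 0], 0.9],
])

```text
clock: 6.22
eef_pos: [0.4477, 0.2326, 0.0644]
eef_rot: [-3.14, -0.068, -0.017]
contact_force: [-0.0, 0.2, -1.2]
gripper_width: 0.0294
```

```bash
python3 - <<'E'
from h import *
s=ctrl.observe(); print(s["clock"],s["eef_pos"].round(4),s["eef_rot"].round(4),s["contact_force"].round(2))
F=cam("wrist"); f,K,R,t=F; np.savez("w5.npz",f=f,K=K,R=R,t=t)
c=f[110:260,140:420]; save(cv2.resize(c,None,fx=2.8,fy=2.8,interpolation=cv2.INTER_CUBIC),"w5.png")
E
```

```text
6.225 [0.4477 0.2326 0.0644] [-3.1403 -0.0683 -0.0171] [-0.05  0.22 -1.2 ]
```

View pics/w5.png

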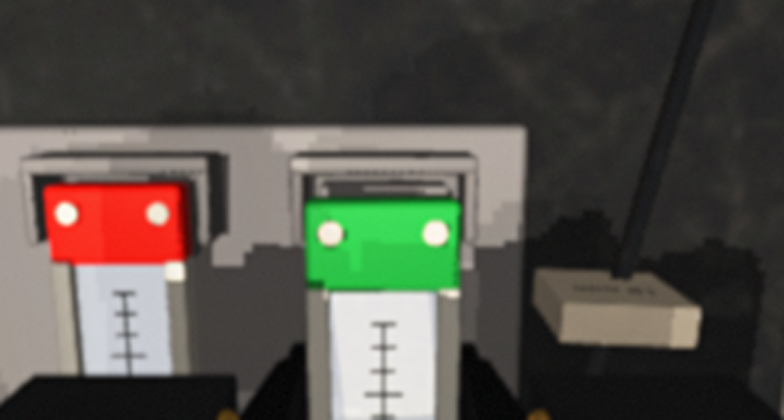

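```bash
python3 - <<'E'
from h import *
d=np.load("w5.npz");F=[d[k] for k in"fKRt"]; K,R,t=F[1:]
cr=lambda x,y:(x/2.8+140,y/2.8+110)
print("red far edge",ray(*cr(115,184),K,R,t,.028).round(4))
print("green far edge",ray(*cr(382,200),K,R,t,.0644-.0111).round(4))
for n,x,y in [("lip red outer",115,157),("lip grn outer",382,157),("lip grn inner",382,172),("l",291,165),("r",475,165),("li",305,200),("ri",462,200)]:print(n,ray(*cr(x,y),K,R,t,.024).round(4))
E
```

```text
red far edge [0.4893 0.2935 0.028 ]
green far edge [0.4918 0.235  0.0533]
lip red outer [0.4948 0.2945 0.024 ]
lip grn outer [0.4974 0.2353 0.024 ]
lip grn inner [0.4941 0.2351 0.024 ]
l [0.4947 0.2554 0.024 ]
r [0.4965 0.2145 0.024 ]
li [0.4871 0.2522 0.024 ]
ri [0.4886 0.2169 0.024 ]
```

The slide lines up with the nest: the far edge has about 2.3 mm of gap to the lip (3 mm nominal) and the sides are symmetric. Lowering gently.

>>> servo_tool([
  [[0, 0, 0], [-0.0005, 0, -0.008], 0.9],
  [[0, 0, 0], [-0.0005, 0, -0.015], 0.9],
  [[0, 0, 0], [-0.0005, 0, -0.02], 0.9],
  [[0, 0, 0], [-0.0005, 0, -0.024], 0.9],
  [[0, 0, 0], [-0.0005, 0, -0.024], 0.9],
])

```text
clock: 6.9
eef_pos: [0.447, 0.2325, 0.0402]
eef_rot: [-3.14, -0.068, -0.017]
contact_force: [-0.6, 0.1, -1.8]
gripper_width: 0.0298
```

>>> servo_tool([
  [[0, 0, 0], [0, 0, -0.001], 0.9],
  [[0, 0, 0], [0, 0, -0.001], 0.9],
])

```text
clock: 7.15
eef_pos: [0.4471, 0.2325, 0.0393]
eef_rot: [-3.14, -0.068, -0.017]
contact_force: [-1.0, -0.1, -0.5]
gripper_width: 0.0296
```

>>> servo_tool([
  [[0, 0, 0], [0, 0, -0.001], 0.9],
  [[0, 0, 0], [0, 0, -0.001], 0.9],
])

```text
clock: 7.4
eef_pos: [0.4472, 0.2326, 0.0391]
eef_rot: [-3.14, -0.068, -0.017]
contact_force: [-2.9, -1.8, 5.5]
gripper_width: 0.0298
```

>>> servo_tool([
  [[0, 0, 0], [0, 0, 0], 0.66],
  [[0, 0, 0], [0, 0, 0], 0.62],
  [[0, 0, 0], [0, 0, 0], 0.61],
  [[0, 0, 0], [0, 0, 0], 0.61],
])

```text
clock: 7.9
eef_pos: [0.4472, 0.2325, 0.039]
eef_rot: [-3.141, -0.068, -0.016]
contact_force: [0.4, 0.2, 0.1]
gripper_width: 0.0368
```

>>> servo_tool([
  [[0, 0, 0], [0, 0, 0.015], 0.61],
  [[0, 0, 0], [0, 0, 0.04], 0.61],
  [[0, 0.5, 0], [0, 0.02, 0.08], 0.61],
  [[0, 0.6, 0], [0, 0.07, 0.09], 0.55],
  [[0, 0.6, 0], [-0.006, 0.119, 0.09], 0.5],
])

```text
clock: 8.52
eef_pos: [0.4428, 0.3535, 0.1325]
eef_rot: [-3.137, -0.066, -0.007]
contact_force: [0.3, -0.4, -0.0]
gripper_width: 0.046
```

>>> servo_tool([
  [[0, 0, 0], [0, 0, 0], 0.5],
  [[0, 0, 0], [0, 0, 0], 0.5],
])

```text
clock: 8.78
eef_pos: [0.443, 0.3535, 0.1334]
eef_rot: [-3.137, -0.067, -0.009]
contact_force: [0.6, -0.4, -0.3]
gripper_width: 0.0472
```

```bash
python3 - <<'E'
from h import *
s=ctrl.observe(); print(s["clock"],s["eef_pos"].round(4),s["eef_rot"].round(4),s["contact_force"].round(2),s["gripper_width"])
F=cam("wrist"); f,K,R,t=F; np.savez("w6.npz",f=f,K=K,R=R,t=t); save(f,"w6.png")
F2=cam("top"); print(slide("green",F2,roi=(170,200,320,265)))
h=F[0]
for c in HS:
    try: print(c,slide(c,F))
    except Exception as e: print(c,e)
E
```

```text
8.775 [0.443  0.3535 0.1334] [-3.1374 -0.0671 -0.009 ] [ 0.58 -0.36 -0.34] 0.04722798206368802
(array([0.48519619, 0.22724831, 0.028     ]), np.float64(0.015176794578701417), np.float64(-55.402498019041474), [[223, 220, 11, 6, 41], [233, 220, 1, 1, 1]])
green list index out of range
blue list index out of range
red list index out of range
```

View pics/w6.png

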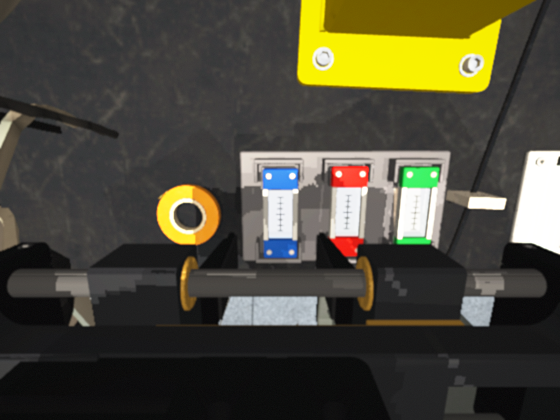

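Green lies flat in its nest, far end at (417,177). Blue is at column 280 against the tool axis at 276, so it's about 3 mm towards −y. Grasping blue now.

>>> servo_tool([
  [[0, 0.3, 0], [0.001, -0.003, -0.03], 0.5],
  [[0, 0.3, 0], [0.001, -0.003, -0.06], 0.5],
  [[0, 0.3, 0], [0.001, -0.003, -0.085], 0.5],
  [[0, 0.3, 0], [0.001, -0.003, -0.096], 0.5],
  [[0, 0.3, 0], [0.001, -0.003, -0.096], 0.5],
])

```text
clock: 9.5
eef_pos: [0.4436, 0.3487, 0.0361]
eef_rot: [-3.139, -0.063, 0.003]
contact_force: [-0.3, 0.7, 0.1]
gripper_width: 0.0475
```

>>> servo_tool([
  [[0, 0, 0], [0, 0, 0], 0.7],
  [[0, 0, 0], [0, 0, 0], 0.8],
  [[0, 0, 0], [0, 0, 0], 0.9],
  [[0, 0, 0], [0, 0, 0], 0.9],
], squeeze=20)

```text
clock: 10.0
eef_pos: [0.4443, 0.3494, 0.0373]
eef_rot: [-3.137, -0.063, 0.0]
contact_force: [0.7, 1.8, 4.3]
gripper_width: 0.0298
```

>>> servo_tool([
  [[0, 0, 0], [0, 0, 0], 0.9],
  [[0, 0, 0], [0, 0, 0.015], 0.9],
  [[0, 0, 0], [0, 0, 0.035], 0.9],
  [[0, 0, 0], [0, 0, 0.07], 0.9],
  [[0, 0, 0], [0, 0, 0.1], 0.9],
])

```text
clock: 10.62
eef_pos: [0.4446, 0.3493, 0.14]
eef_rot: [-3.137, -0.063, -0.002]
contact_force: [-0.1, -0.7, -0.6]
gripper_width: 0.0298
```

Blue is lifted. Before moving further in +x I'll check where the beam front is numerically, and where blue sits in the hand.

```bash
python3 - <<'E'
from h import *
d=np.load("top0.npz");f,K,R,t=[d[k] for k in"fKRt"]
for u in(270,350): print(u,[(v,f[v,u].tolist()) for v in range(88,184,6)])
for x in(.56,.6,.62,.64): print(x,[proj((x,.05,z),K,R,t).round(0).tolist() for z in(.228,.351)])
s=ctrl.observe(); F=cam("wrist"); f,K,R,t=F
h=cv2.cvtColor(f,cv2.COLOR_RGB2HSV).astype(int); m=((h[...,0]>97)&(h[...,0]<126)&(h[...,1]>110)&(h[...,2]>60)); m[245:]=0;m[:,:230]=0;m[:,330:]=0
v,u=np.nonzero(m); print(u.min(),u.max(),v.min(),v.max(),len(u))
z=s["eef_pos"][2]-.0093
print("centroid",(ray(u.mean(),v.mean(),K,R,t,z)-s["eef_pos"]).round(4),"edge",(ray(u.mean(),v.min(),K,R,t,z)-s["eef_pos"]).round(4))
E
```

```text
270 [(88, [71, 70, 72]), (94, [246, 239, 93]), (100, [245, 238, 94]), (106, [245, 239, 95]), (112, [245, 238, 95]), (118, [244, 239, 93]), (124, [245, 238, 95]), (130, [244, 238, 94]), (136, [245, 238, 94]), (142, [245, 239, 95]), (148, [227, 205, 75]), (154, [128, 111, 38]), (160, [125, 110, 38]), (166, [61, 63, 67]), (172, [63, 66, 66]), (178, [64, 64, 70])]
350 [(88, [115, 120, 123]), (94, [254, 241, 232]), (100, [245, 240, 95]), (106, [245, 238, 94]), (112, [245, 237, 93]), (118, [245, 239, 94]), (124, [245, 238, 94]), (130, [244, 237, 92]), (136, [244, 238, 93]), (142, [245, 237, 92]), (148, [244, 236, 90]), (154, [125, 108, 34]), (160, [129, 112, 40]), (166, [45, 45, 49]), (172, [78, 79, 77]), (178, [80, 81, 80])]
0.56 [[301.0, 179.0], [306.0, 164.0]]
0.6 [[301.0, 163.0], [307.0, 145.0]]
0.62 [[302.0, 154.0], [307.0, 135.0]]
0.64 [[302.0, 146.0], [307.0, 126.0]]
248 304 187 220 1727
centroid [ 0.0324  0.002  -0.0093] edge [ 0.0413  0.0023 -0.0093]
```

The beam front is at x≈0.597, so there is enough clearance. Blue's centre is about (+1.4, +0.7) mm from the TCP. Swinging over to the holder.

>>> servo_tool([
  [[0, 0, 0], [0, -0.05, 0], 0.9],
  [[0, 0, 0], [0, -0.11, 0], 0.9],
  [[0, 0, 0], [0.005, -0.17, 0], 0.9],
  [[0, 0, 0], [0.015, -0.23, 0], 0.9],
  [[0, 0, 0], [0.025, -0.283, 0], 0.9],
])

```text
clock: 11.3
eef_pos: [0.4717, 0.0657, 0.1455]
eef_rot: [-3.133, -0.063, -0.014]
contact_force: [0.6, 0.3, -1.0]
gripper_width: 0.0299
```

>>> servo_tool([
  [[0, 0, 0], [0, 0, 0], 0.9],
  [[0, 0, 0], [0, 0, -0.03], 0.9],
  [[0, 0, 0], [0, 0, -0.06], 0.9],
  [[0, 0, 0], [0, 0, -0.06], 0.9],
  [[0, 0, 0], [0, 0, -0.06], 0.9],
])

```text
clock: 11.92
eef_pos: [0.4723, 0.0663, 0.0866]
eef_rot: [-3.133, -0.064, -0.016]
contact_force: [-0.3, 0.1, -1.2]
gripper_width: 0.0297
```

```bash
python3 - <<'E'
from h import *
s=ctrl.observe(); print(s["clock"],s["eef_pos"].round(4),s["eef_rot"].round(4),s["contact_force"].round(2),s["gripper_width"])
F=cam("wrist"); f,K,R,t=F; np.savez("w7.npz",f=f,K=K,R=R,t=t)
c=f[110:330,140:420]; save(cv2.resize(c,None,fx=2.7,fy=2.7,interpolation=cv2.INTER_CUBIC),"w7.png")
E
```

```text
11.925 [0.4723 0.0663 0.0866] [-3.1333 -0.0643 -0.0162] [-0.34  0.06 -1.22] 0.029685253264565507
```

View pics/w7.png

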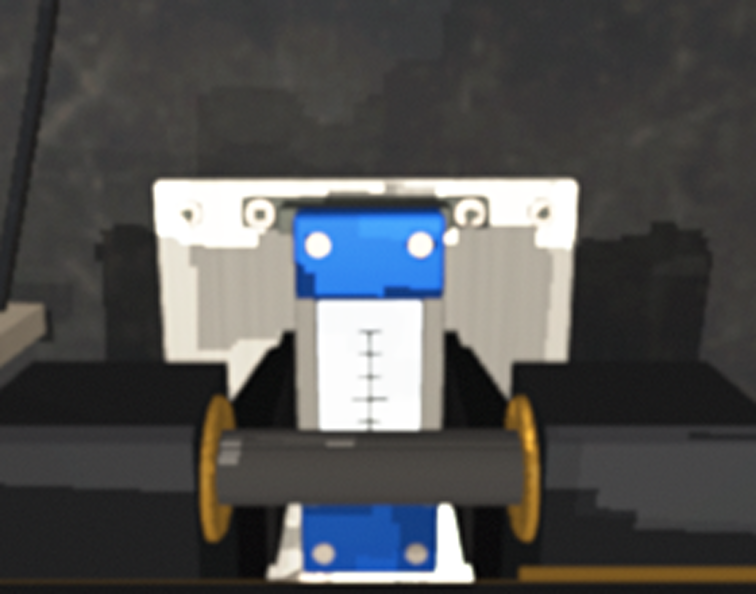

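Blue is above the holder and centred to within about 1 mm: slide centre column 369, edge bolts at 260 and 470. The edge strip spans rows 200–228. Checking x against the edge.

```bash
python3 - <<'E'
from h import *
d=np.load("w7.npz");f,K,R,t=[d[k] for k in"fKRt"]
cr=lambda x,y:(x/2.7+140,y/2.7+110)
for y in(198,228): print("edge",ray(*cr(270,y),K,R,t,.024).round(4),ray(*cr(470,y),K,R,t,.024).round(4))
print("plate far",ray(*cr(200,180),K,R,t,.006).round(4), "bolts y",ray(*cr(260,212),K,R,t,.024).round(4),ray(*cr(470,212),K,R,t,.024).round(4))
print("blue far",ray(*cr(369,210),K,R,t,.0866-.0093).round(4),"near",ray(*cr(369,572),K,R,t,.0866-.0093).round(4))
g=cv2.cvtColor(f,cv2.COLOR_RGB2GRAY); print([(v,int(g[v,240:244].mean()),int(g[v,309:312].mean())) for v in range(176,202)])
E
```

```text
edge [0.5069 0.0944 0.024 ] [0.5091 0.0423 0.024 ]
edge [0.499  0.0943 0.024 ] [0.5012 0.0417 0.024 ]
plate far [0.5086 0.1165 0.006 ] bolts y [0.5031 0.097  0.024 ] [0.5054 0.042  0.024 ]
blue far [0.5133 0.0684 0.0773] near [0.4337 0.0652 0.0773]
[(176, 167, 174), (177, 244, 247), (178, 255, 255), (179, 255, 255), (180, 255, 255), (181, 255, 255), (182, 235, 207), (183, 148, 131), (184, 132, 175), (185, 150, 223), (186, 162, 247), (187, 169, 253), (188, 176, 253), (189, 178, 251), (190, 176, 252), (191, 167, 249), (192, 148, 226), (193, 126, 163), (194, 125, 148), (195, 152, 183), (196, 169, 196), (197, 176, 196), (198, 177, 195), (199, 177, 190), (200, 177, 180), (201, 177, 174)]
```

Bed centre is about (0.460, 0.068), against green's 0.459 earlier, and blue is now 14 mm ahead of it. I'll trim the tilt, then lower to just above the edge top.

>>> servo_tool([
  [[-0.2, 0.6, 0], [0, 0.001, -0.01], 0.9],
  [[-0.2, 0.6, 0], [0, 0.001, -0.02], 0.9],
  [[-0.2, 0.6, 0], [0, 0.001, -0.03], 0.9],
  [[-0.2, 0.6, 0], [0, 0.001, -0.039], 0.9],
  [[-0.2, 0.6, 0], [0, 0.001, -0.039], 0.9],
])

```text
clock: 12.6
eef_pos: [0.4718, 0.0671, 0.0468]
eef_rot: [-3.137, -0.064, 0.003]
contact_force: [-0.1, 0.8, -0.0]
gripper_width: 0.0299
```

>>> servo_tool([
  [[0, 0, 0], [0, 0, 0], 0.9],
])

```text
clock: 12.72
eef_pos: [0.472, 0.0671, 0.047]
eef_rot: [-3.137, -0.064, 0.002]
contact_force: [0.7, 0.5, -0.4]
gripper_width: 0.0297
```

>>> servo_tool([
  [[0, 0, 0], [-0.004, 0, 0], 0.9],
  [[0, 0, 0], [-0.008, 0, 0], 0.9],
  [[0, 0, 0], [-0.012, -0.0005, 0], 0.9],
  [[0, 0, 0], [-0.017, -0.0007, 0], 0.9],
  [[0, 0, 0], [-0.017, -0.0007, 0], 0.9],
])

```text
clock: 13.35
eef_pos: [0.4555, 0.0663, 0.0476]
eef_rot: [-3.137, -0.064, -0.001]
contact_force: [4.5, -1.4, 0.7]
gripper_width: 0.0297
```

>>> servo_tool([
  [[0, 0, 0], [0, 0, 0], 0.9],
  [[0, 0, 0], [0, 0, 0], 0.9],
])

```text
clock: 13.6
eef_pos: [0.4556, 0.0663, 0.0476]
eef_rot: [-3.137, -0.064, -0.001]
contact_force: [3.5, -1.3, -0.2]
gripper_width: 0.0301
```

```bash
python3 - <<'E'
from h import *
s=ctrl.observe(); print(s["clock"],s["eef_pos"].round(4),s["eef_rot"].round(4),s["contact_force"].round(2))
F=cam("wrist"); f,K,R,t=F; np.savez("w8.npz",f=f,K=K,R=R,t=t)
h=cv2.cvtColor(f,cv2.COLOR_RGB2HSV).astype(int); m=((h[...,0]>97)&(h[...,0]<126)&(h[...,1]>110)&(h[...,2]>60)); m[245:]=0;m[:,:230]=0;m[:,330:]=0
v,u=np.nonzero(m); z=s["eef_pos"][2]-.0093
print("far edge",ray(u.mean(),v.min(),K,R,t,z).round(4),"centroid",ray(u.mean(),v.mean(),K,R,t,z).round(4))
g=cv2.cvtColor(f,cv2.COLOR_RGB2GRAY); 
for c in(245,308): print([(v,int(g[v,c-2:c+3].mean())) for v in range(140,200,1)])
E
```

```text
13.6 [0.4556 0.0663 0.0476] [-3.1367e+00 -6.3800e-02 -1.2000e-03] [ 3.54 -1.26 -0.17]
far edge [0.4964 0.0686 0.0383] centroid [0.4877 0.0683 0.0383]
[(140, 74), (141, 74), (142, 72), (143, 70), (144, 69), (145, 69), (146, 69), (147, 69), (148, 69), (149, 68), (150, 67), (151, 67), (152, 69), (153, 70), (154, 69), (155, 87), (156, 170), (157, 251), (158, 255), (159, 255), (160, 255), (161, 255), (162, 255), (163, 245), (164, 154), (165, 101), (166, 68), (167, 66), (168, 105), (169, 134), (170, 141), (171, 140), (172, 138), (173, 137), (174, 137), (175, 136), (176, 134), (177, 131), (178, 135), (179, 194), (180, 252), (181, 255), (182, 254), (183, 254), (184, 254), (185, 254), (186, 254), (187, 254), (188, 254), (189, 254), (190, 254), (191, 254), (192, 254), (193, 254), (194, 254), (195, 254), (196, 254), (197, 254), (198, 254), (199, 254)]
[(140, 56), (141, 56), (142, 56), (143, 55), (144, 56), (145, 55), (146, 56), (147, 56), (148, 56), (149, 58), (150, 59), (151, 58), (152, 57), (153, 55), (154, 54), (155, 85), (156, 175), (157, 248), (158, 254), (159, 255), (160, 255), (161, 255), (162, 255), (163, 249), (164, 164), (165, 96), (166, 62), (167, 71), (168, 114), (169, 144), (170, 153), (171, 154), (172, 153), (173, 151), (174, 148), (175, 146), (176, 144), (177, 140), (178, 148), (179, 214), (180, 255), (181, 255), (182, 255), (183, 255), (184, 255), (185, 255), (186, 255), (187, 255), (188, 255), (189, 255), (190, 255), (191, 255), (192, 254), (193, 254), (194, 254), (195, 254), (196, 254), (197, 254), (198, 254), (199, 254)]
```

The roller is drawn back (3.5 N) and the far end sits about 3.5 mm clear of the edge face. Lowering.

>>> servo_tool([
  [[0, 0, 0], [0, 0, -0.003], 0.9],
  [[0, 0, 0], [0, 0, -0.006], 0.9],
  [[0, 0, 0], [0, 0, -0.009], 0.9],
  [[0, 0, 0], [0, 0, -0.0095], 0.9],
  [[0, 0, 0], [0, 0, -0.0095], 0.9],
])

```text
clock: 14.28
eef_pos: [0.4554, 0.0664, 0.0379]
eef_rot: [-3.137, -0.064, -0.0]
contact_force: [2.1, 0.3, 0.5]
gripper_width: 0.0298
```

>>> servo_tool([
  [[0, 0, 0], [0, 0, -0.0005], 0.9],
  [[0, 0, 0], [0, 0, -0.0005], 0.9],
])

```text
clock: 14.52
eef_pos: [0.4554, 0.0665, 0.0375]
eef_rot: [-3.136, -0.064, -0.0]
contact_force: [2.7, 0.6, -0.3]
gripper_width: 0.0296
```

>>> servo_tool([
  [[0, 0, 0], [0, 0, -0.0007], 0.9],
  [[0, 0, 0], [0, 0, -0.0007], 0.9],
])

```text
clock: 14.78
eef_pos: [0.4555, 0.0665, 0.0373]
eef_rot: [-3.137, -0.064, 0.0]
contact_force: [-0.3, 0.4, 5.6]
gripper_width: 0.0302
```

Seated on the bed. Releasing.

>>> servo_tool([
  [[0, 0, 0], [0, 0, 0], 0.67],
  [[0, 0, 0], [0, 0, 0], 0.64],
  [[0, 0, 0], [0, 0, 0], 0.6],
  [[0, 0, 0], [0, 0, 0], 0.55],
  [[0, 0, 0], [0, 0, 0], 0.5],
])

```text
clock: 15.4
eef_pos: [0.4553, 0.0664, 0.0372]
eef_rot: [-3.137, -0.064, 0.001]
contact_force: [-0.2, 0.5, -0.9]
gripper_width: 0.0461
```

>>> servo_tool([
  [[0, 0, 0], [0, 0, 0], 0.5],
  [[0, 0, 0], [0, 0, 0.02], 0.5],
  [[0, 0, 0], [-0.01, 0, 0.06], 0.5],
  [[0, 0, 0], [-0.02, 0.015, 0.11], 0.5],
  [[0, 0, 0], [-0.03, 0.03, 0.16], 0.5],
])

```text
clock: 16.02
eef_pos: [0.4247, 0.0966, 0.1986]
eef_rot: [-3.137, -0.063, 0.001]
contact_force: [1.1, 0.2, 0.4]
gripper_width: 0.0478
```

>>> servo_tool([
  [[0, 0, 0], [0, 0, 0.04], 0.5],
  [[0, 0, 0], [0, 0, 0.04], 0.5],
  [[0, 0, 0], [0, 0, 0.04], 0.5],
])

```text
clock: 16.4
eef_pos: [0.4243, 0.0965, 0.2377]
eef_rot: [-3.137, -0.062, 0.003]
contact_force: [0.7, 0.4, -0.9]
gripper_width: 0.0474
```

```bash
python3 - <<'E'
from h import *
s=ctrl.observe(); print(s["clock"],s["eef_pos"].round(4),s["eef_rot"].round(4),s["contact_force"].round(2))
F=cam("wrist"); f,K,R,t=F; np.savez("w9.npz",f=f,K=K,R=R,t=t)
for c in HS: print(c,slide(c,F))
c=f[90:250,20:380]; save(cv2.resize(c,None,fx=2.2,fy=2.2,interpolation=cv2.INTER_CUBIC),"w9.png")
E
```

```text
16.4 [0.4243 0.0965 0.2377] [-3.1366e+00 -6.2400e-02  2.6000e-03] [ 0.7   0.39 -0.92]
green (array([0.45137095, 0.23234792, 0.028     ]), np.float64(0.06325249617558312), np.float64(2.742864459623496), [[147, 131, 30, 16, 358], [153, 185, 28, 16, 344]])
blue (array([0.45898806, 0.06737487, 0.028     ]), np.float64(0.06205295710454023), np.float64(1.2223890897549916), [[293, 131, 25, 16, 325], [291, 185, 24, 15, 295]])
red (array([0.44948618, 0.29118935, 0.028     ]), np.float64(0.06336373523202772), np.float64(2.5500112843321836), [[96, 131, 31, 17, 422], [104, 185, 29, 16, 391]])
```

View pics/w9.png

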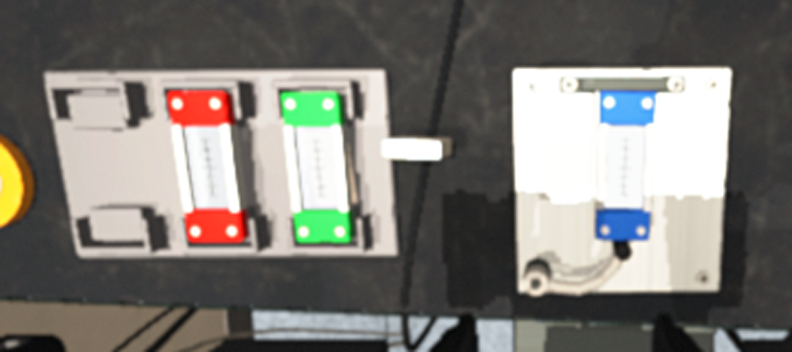

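The final view shows blue on the bed, touching the edge with the roller on its near end. Green and red are in their nests and the gauge block is where it was. Blue measures (0.4590, 0.0674), within 0.3 mm of where green was seated. Handing in.

```bash
python3 -c "
from cell import ctrl
print(ctrl.job_done())"
```

```text
the job is handed in; nothing more can be done
None
```

I moved the green slide from the holder to the empty nest. Then I loaded blue, the next in order, by pushing the sprung arm back with the slide's near end, lowering it onto the bed and releasing. I handed the job in at about 16.5 s of the 54 s allowed; the hand-in gave no verdict.

Last checks, from the wrist camera:
- **Blue:** its centre is at (0.4590, 0.0674), within 0.3 mm of where the seated green slide was. The roller is resting on its near end.
- **Green:** it lies in the nest at (0.4514, 0.2323), within about 1 mm of the nest centre I measured.
- **Red:** it moved about 0.1 mm.
- **Surroundings:** the gauge block and the roll of tape looked undisturbed. The V block was not in the last view, but nothing went near it.

One small disagreement: blue's yaw measured 1.2° where green had measured 2.8°. That is about 0.03 rad, inside the 0.08 rad limit but close to what the camera can resolve. I saw the sprung arm's position only in the picture; I did not measure its angle.

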